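# Unlatch a dry box, break its stuck lid free and hold it ajar

### The job

Let air into the dry box: push the red-finned latch slide along its ledge to the left, toward the green mark on the ledge, until it clicks home, then take the lid by its black bar handle, break it free of its sticky seal and hold it just ajar, with the front edge about 2 cm up. Do not let the lid fly up to more than about twice that, and leave the things standing round it where they are. Finish while still gripping the handle and holding the lid ajar; do not let go.

Things in the scene. Friction and masses are not known exactly. Their poses are not given: they have to be found in the camera images.
- dry_box: White dry box fixed to the worktop, 223 mm deep (x) by 204 mm wide (y). Origin: on the worktop; x points to the hinge side at the back, y to its left, z up. White walls x -60..100 mm, y -100..100, rim at z 80 mm; in front of them a grey ledge x -113..-59, y -100..100, top at z 55 mm, with the latch slide on it; a green mark on its front is at the unlatched end.
- latch_slide (a joint): Latch slide, m: 0 latched, 0.040 the end stop, unlatched, along the box's +y; starts at 0 to 0.010. Slides with about 1 N of friction to 24 mm, where a spring detent resists with about 6 N, friction included; the detent is passed at 33 mm and then pulls the slide by itself to the stop with about 3 N. Its tongue holds the lid's keeper down until it has moved 26 mm.
- latch_fin (a point): On the upright red fin of the latch slide, to push or pinch: 22 mm (box x) by 12 mm (box y, the sliding direction), from z 94 to 131 mm above the worktop; this point at 119 mm on the fin's centre line. Has the box's axes, moves with the slide. Below the fin, up to z 94 mm, a steel tongue 26 mm wide in y.
- lid: Lid of the dry box: white frame with a clear window, 168 mm deep by 204 mm wide, 12 mm thick, closed with its top at z 92 mm; about 0.3 to 0.45 kg. Origin on the hinge line at the back (box x 98 mm, z 80 mm); x, y, z as the box's when closed. A sticky seal holds it shut.
- lid_hinge (a joint): Lid angle, rad: 0 closed, 0.4 open on its stay, about the y axis through the lid's origin, the front going up. Front edge 164 mm from the hinge: 0.12 rad lifts it 20 mm. At 0 the seal and weight need about 15 N straight up at the handle; this halves by about 0.02 rad and from 0.04 rad on only 3 to 5 N of weight and pull remain. Released, the lid falls shut.
- lid_handle (a point): Middle of the lid's black bar handle: a round bar 12 mm thick along y, 80 mm between its legs, its centre 127 mm above the worktop and 35 mm above the lid's top when closed, 133 mm in front of the hinge line and 47 mm above it. Pinch it from above, the fingers closing along the box's x. Has the lid's axes.
- lid_front_edge (a point): Middle of the lower front edge of the lid; 80 mm above the worktop when closed, 100 mm when 20 mm ajar.
- bottle_stain: Loose bottle of violet stain with an orange cap, 52 mm across, 85 mm tall, origin at its underside. To be left alone.
- timer: Loose pale countdown timer, 58x68x29 mm, origin at its underside. To be left alone.
- bottle_buffer: Loose clear bottle with a blue cap, 66 mm across, 100 mm tall, origin at its underside. To be left alone.
- petri_stack: Loose stack of three tan dishes, 62 mm across, 35 mm tall, origin at its underside. To be left alone.

How it is judged:
On the way, in this order (a step that is already met when the one before it is completed fails the run):
1. the latch slide has clicked home at its unlatched end with the lid still shut (value of joint latch_slide above 0.036 m and value of joint lid_hinge below 0.03 rad), for 0.2 s.
2. the lid has broken free and is held ajar by the fingers (value of joint lid_hinge between 0.07 and 0.19 rad and contact force between the fingers and lid above 1 N), for 0.3 s.
At the end, for the whole second after the job is handed in: The latch slide is home at its unlatched end (past 36 mm of 40), the lid stands still between 0.07 and 0.19 rad (front edge about 11 to 31 mm up), and the fingers are holding it (over 1 N of contact) (all of step 2 and value of joint latch_slide above 0.036 m and velocity of joint lid_hinge between -0.05 and 0.05 rad/s); the arm keeps its last pose, push and grip.
It fails at once if the lid flew open (over 0.27 rad, front edge over 44 mm up) (value of joint lid_hinge above 0.27 rad).
It fails at once if a thing standing round the box was moved more than 20 mm (distance of any of bottle_stain, timer, bottle_buffer, petri_stack from where it was at the start of the episode above 0.02 m).
It also fails if it takes over 42 s, if anything falls off the work surface, if the arm or the gripper's body presses on something with over 40 N, if the wrist force passes 120 N, or if a joint passes its speed limit or range.

### The arm

A 6-joint arm with a two-finger parallel gripper is mounted at the origin on a cart in front of the work surface, level with it; the furniture and walls round the work are solid. World frame = base frame: x ahead of the robot, y to its left, z up, the work surface at z = 0. Lengths are in m, angles in rad, forces in N, time in s.
With the tool pointing down it reaches from about 0.325 to 0.775 m from the base axis. Payload 9.3 kg.
Tool frame: the origin (TCP) lies midway between the tips of the shut fingers; the grasp point (between the pads) lies robot.tcp_to_grasp behind it (robot.tcp_to_grasp is the distance from the TCP to the grasp point, in m); z points along the fingers, y is the line along which they close (so a half turn about z gives the same grasp; the last joint's range is limited). The gripper opens to 85 mm and grips with 20 to 120 N. Pads are 22 mm wide; open, the fingers measure 114 mm over their backs; the gripper's body (76 mm by 85 mm) begins 54 mm behind the grasp point. The pads swing forward as they close: fully open they stand 13 mm farther back than shut.
Start: joints at [0.969, 0.259, 0.021, 1.334, 0, 1.418], TCP at [0.239, 0.496, 0.231] pointing down, gripper open.
Joint ranges: [-3.04, 3.04], [-0.91, 1.82], [-1.04, 1.36], [-1.92, 1.95], [-1.52, 1.45], [-3.14, 3.14]. Speed limits (rad/s): [2.22, 2.22, 2.79, 3.14, 3.14, 3.14].

### API

Orientations are given as a 3x3 rotation matrix whose columns are the frame's x, y, z axes.
In Python, from station import robot, cams, telemetry gives the robot as it stands (robot), with the cameras (cams) and the readings (telemetry).
- The arm moves only by the shell command python3 inch.py 'ROWS' [FORCE]. ROWS is a JSON list of rows, 1 to 10 of them, each written [opening, [dx, dy, dz], turn]: the finger opening in m, then dx, dy, dz in parts of the range, where 1.0 means 0.5 m, then a turn about the tool's z in fractions of the full range, 1 being pi/2 rad; each row is the pose to reach, as a shift and turn from the pose commanded when the command began, along the tool's axes at that moment; what a row does not reach only later rows make up. A row lasts 1/8 s, in which the tool goes at most 0.0625 m and 0.188 rad, less where a joint would pass 70% of its speed; a pose out of reach is approached as far as the arm can. The fingers move at their own pace and stop on an object; FORCE is the grip in N (left out, the last holds). Time passes only in rows, so rows that do not move let the fingers close. It prints the time, the measured TCP pose, the force, the opening and the grip force at its end. Shift and turn numbers lie between -1 and 1, and a call with a number outside is refused. Input that does not fit is refused with a message, and nothing moves.
- telemetry.get_state(): the state, without advancing time (a new reading comes with each control period).
- cams.camera(name): name is "scene" or "top" or "wrist"; returns a dict with "pixels" (384x512x3 uint8, red, green, blue), "fx", "fy", "cx", "cy" (pixels), "world_to_cam" (4x4, takes a point from world to camera coordinates); the wrist camera has in their place "hand_eye" (4x4, takes a point from camera to tool coordinates, whose origin is the TCP and whose axes are the flange's). Camera axes: x right, y up, looking along -z (the intrinsics and any distortion apply to the point x, -y, -z); pixel columns grow to the right and rows downward; lengths in m; the calibration is good to about 2 mm. A picture is of the moment at which its call begins: read the wrist's pose just before it. There is no depth.
- robot.close_job(): hands the job in; it is judged then, once.
The state is a dict: "t": time; "q": joint angles; "qvel": joint speeds; "tau": joint torques, N m; "eef_pos": TCP position; "eef_rot": TCP orientation; "contact_force": force on the tool from outside, world axes, zero at the start; "moment": the same for the moment, N m; "gripper_width": finger opening in m; "grasp_force": force on a finger pad.
Only numpy, scipy, OpenCV 4.12 (cv2) and the standard library are available. Lean on these libraries where they do the work, as an engineer would, in place of code of your own. Each camera call takes 0.05 s, during which the arm holds its last target. There are 200 camera calls.

## Working session

There is one attempt and no reset: what is moved stays moved. The work goes in short steps, Python scripts to look and compute and a shell command to move; the robot and the scene stay as the last step left them, time stands still between calls to the robot, and variables do not carry over. Pictures are saved under pics/ and viewed, at most 10 in all, crops included, and the job is handed in when it is done.

```bash
ls; mkdir -p pics; python3 - <<'E'
from station import robot, cams, telemetry
import cv2,numpy as np
s=telemetry.get_state();print(s['t'],s['eef_pos'],s['eef_rot'],s['gripper_width'],robot.tcp_to_grasp)
ims=[]
for n in("scene","top"):
    c=cams.camera(n);cv2.imwrite(f'pics/{n}0.png',c['pixels'][:,:,::-1])
    np.savez(f'{n}0.npz',**{k:c[k] for k in c})
    print({k:c[k] for k in c if k!='pixels'})
E
```

```text
inch.py
pics
station.py
0.0 [0.23847166 0.49529207 0.23064521] [[-9.00972463e-01  4.33875568e-01 -7.82017680e-04]
 [ 4.33876221e-01  9.00971776e-01 -1.13350573e-03]
 [ 2.12775416e-04 -1.36055632e-03 -9.99999052e-01]] 0.08558808825536783 0.0187
{'fx': 470.84697376303365, 'fy': 470.84697376303365, 'cx': 260.8448957008472, 'cy': 185.78419126403276, 'world_to_cam': array([[ 0.52561833, -0.85046497,  0.02084961, -0.24525056],
       [ 0.31441241,  0.21697455,  0.92415739, -0.27816045],
       [-0.79048732, -0.47919869,  0.38144254, -1.30353036],
       [ 0.        ,  0.        ,  0.        ,  1.        ]])}
{'fx': 355.6807977139593, 'fy': 355.6807977139593, 'cx': 258.7256288930028, 'cy': 193.67284882285057, 'world_to_cam': array([[ 0.00888331, -0.99994756,  0.00509525,  0.01766035],
       [ 0.99024818,  0.00950537,  0.13898987, -0.52454295],
       [-0.13903102,  0.00381087,  0.99028069, -1.16395793],
       [ 0.        ,  0.        ,  0.        ,  1.        ]])}
```

View pics/scene0.png

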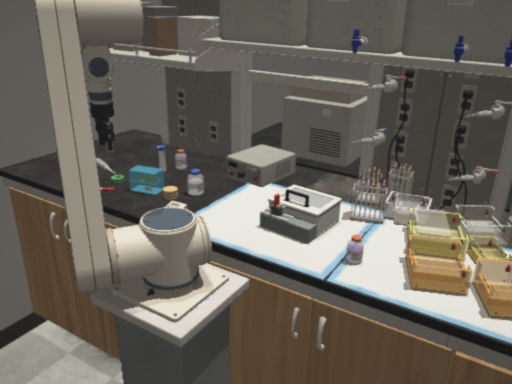

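View pics/top0.png

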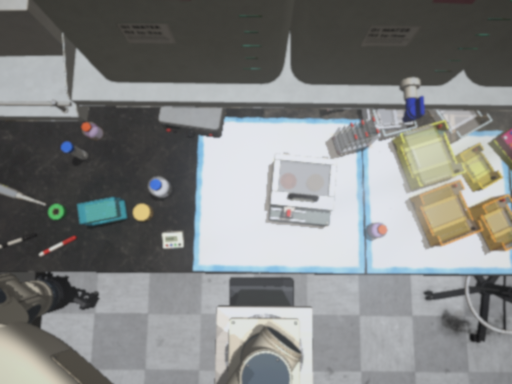

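The scene picture shows the box at about (300,212), with the fin at (277,200). In the top picture the box is at about (302,188), the fin at (289,212), the handle near (303,197), and the stain bottle at (376,230). I'll zoom in.

```bash
python3 - <<'E'
import cv2,numpy as np
a=cv2.imread('pics/top0.png')[148:232,262:342];b=cv2.imread('pics/scene0.png')[180:245,255:345]
a=cv2.resize(a,None,fx=5,fy=5,interpolation=cv2.INTER_CUBIC);b=cv2.resize(b,None,fx=4,fy=4,interpolation=cv2.INTER_CUBIC)
o=np.zeros((420,800,3),np.uint8);o[:420,:400]=a;o[:260,410:770]=b
cv2.imwrite('pics/zoom.png',o)
E
```

```text
(no output)
```

View pics/zoom.png

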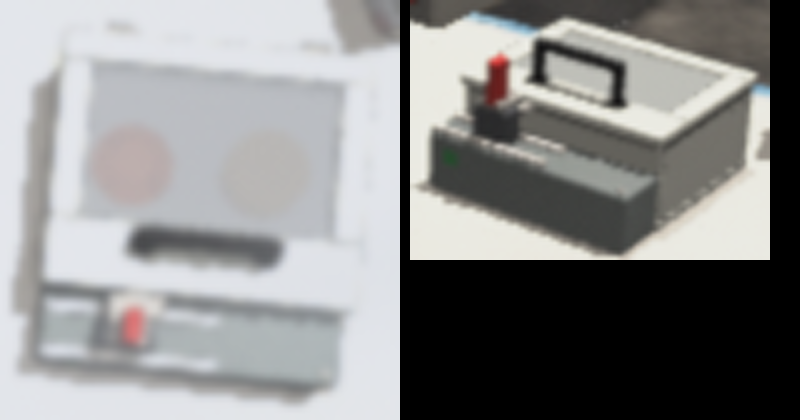

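The zoom shows the lid's corners, the handle ends at zoom (132,240) and (280,250), the fin top at (133,325), and the green mark at the left end of the ledge. Next I'll fit the box pose from both views.

```bash
cat > fit.py <<'E'
import numpy as np
from scipy.optimize import least_squares
C={n:dict(np.load(n+'0.npz')) for n in('top','scene')}
def proj(n,p):
    c=C[n];q=c['world_to_cam'][:3,:3]@p+c['world_to_cam'][:3,3]
    return np.array([c['cx']+c['fx']*q[0]/-q[2],c['cy']-c['fy']*q[1]/-q[2]])
def R(a):return np.array([[np.cos(a),-np.sin(a),0],[np.sin(a),np.cos(a),0],[0,0,1]])
L=[('top',(68,28),(.100,.102,.092)),('top',(368,48),(.100,-.102,.092)),('top',(45,280),(-.068,.102,.092)),('top',(352,305),(-.068,-.102,.092)),
('top',(35,358),(-.113,.1,.055)),('top',(337,386),(-.113,-.1,.055)),('top',(206,240),(-.035,0,.133)),
('scene',(660,140),(-.068,-.102,.092)),('scene',(757,75),(.1,-.102,.092)),('scene',(568,20),(.1,.102,.092)),
('scene',(432,130),(-.113,.1,.055)),('scene',(622,205),(-.113,-.1,.055)),('scene',(622,252),(-.113,-.1,0)),('scene',(415,185),(-.113,.1,0)),('scene',(582,54),(-.035,0,.133))]
def px(n,u):
    return np.array([262+(u[0]+.5)/5-.5,148+(u[1]+.5)/5-.5]) if n=='top' else np.array([255+(u[0]-409.5)/4-.5,180+(u[1]+.5)/4-.5])
def f(t):return np.concatenate([proj(n,R(t[2])@np.array(p)+[t[0],t[1],0])-px(n,u) for n,u,p in L])
if __name__=='__main__':
    r=least_squares(f,[.55,-.08,0],loss='soft_l1');t=r.x;print(t,np.round(f(t).reshape(-1,2),1).tolist())
    for n,u in(('top',(133,312)),('scene',(498,57))):
        g=least_squares(lambda s:proj(n,R(t[2])@np.array([s[0],s[1],.131])+[t[0],t[1],0])-px(n,u),[-.09,0]).x;print('fin top',g)
    g=least_squares(lambda s:np.concatenate([proj(n,R(t[2])@np.array([s[0],s[1],.131])+[t[0],t[1],0])-px(n,u) for n,u in(('top',(133,312)),('scene',(498,57)))]),[-.09,0]);print(g.x,g.fun)
    print('handle',R(t[2])@[-.035,0,.127]+[t[0],t[1],0])
    for q in((376,230),): print('stain', least_squares(lambda s:proj('top',np.array([s[0],s[1],.085]))-q,[.5,-.2]).x)
E
python3 fit.py
```

```text
[ 0.54275251 -0.11896411 -0.09029604] [[-1.1, -0.2], [1.1, 1.9], [-1.4, 0.2], [0.7, 1.5], [-0.4, -0.6], [-0.3, -0.2], [0.6, -0.6], [0.2, -0.2], [0.3, -0.1], [-1.0, -0.4], [-0.9, 0.1], [1.2, -1.6], [0.2, 1.7], [3.1, 0.5], [-0.6, -1.2]]
fin top [-0.08590572  0.0427742 ]
fin top [-0.08958267  0.04636382]
[-0.08732117  0.04461599] [-0.63399942  0.39540973  0.81111086 -0.07399356]
handle [ 0.50789509 -0.11580805  0.127     ]
stain [ 0.40387049 -0.35331944]
```

The manual's scale: shifts go in shares of 0.5 m and turns go in shares of pi/2 rad. Converting my numbers, -0.454 m / 0.5 = -0.908, -0.442 m / 0.5 = -0.884, 1.213 rad / 1.5708 = 0.7722.

```bash
python3 inch.py '[[0, [-0.09, -0.088, 0], 0.0764], [0, [-0.18, -0.176, 0], 0.1528], [0, [-0.272, -0.264, 0], 0.2292], [0, [-0.362, -0.354, 0], 0.3056], [0, [-0.454, -0.442, 0], 0.382], [0, [-0.544, -0.53, 0], 0.4647], [0, [-0.636, -0.62, 0], 0.5411], [0, [-0.726, -0.708, 0], 0.6175], [0, [-0.816, -0.796, 0], 0.6939], [0, [-0.908, -0.884, 0], 0.7722]]'; python3 - <<'E'
from station import robot, cams, telemetry
import cv2,numpy as np
s=telemetry.get_state();c=cams.camera('wrist');cv2.imwrite('pics/w1.png',c['pixels'][:,:,::-1])
d={k:c[k] for k in c};d.update(p=s['eef_pos'],R=s['eef_rot']);np.savez('w1.npz',**d)
print(s['t'],s['eef_pos'],s['eef_rot'],s['q'],s['contact_force'],{k:c[k] for k in c if k!='pixels'})
E
```

```text
t: 1.35
eef_pos: [0.4531, -0.0938, 0.2312]
eef_rot: [[0.095, 0.995, 0.0], [0.995, -0.095, 0.0], [0.0, 0.0, -1.0]]
contact_force: [1.6, 1.2, 0.0]
gripper_width: 0.0003
grasp_force: 0.0
1.35 [ 0.45306242 -0.09377942  0.23123747] [[ 9.53401548e-02  9.95444742e-01  1.43661792e-04]
 [ 9.95444745e-01 -9.53401709e-02  1.09827536e-04]
 [ 1.23023983e-04  1.32536402e-04 -9.99999984e-01]] [-3.85898317e-01  1.09453055e-01 -1.68345413e-01  1.29290610e+00
  1.55823979e-04  1.28038321e+00] [1.60888166 1.18006939 0.03722724] {'fx': 312.8688301123628, 'fy': 312.8688301123628, 'cx': 263.8388412972322, 'cy': 186.65234373069828, 'hand_eye': array([[ 1.98224445e-04,  9.61260611e-01,  2.75641068e-01,
         6.94384416e-02],
       [ 9.99999970e-01, -2.30798330e-04,  8.57379665e-05,
         1.78714435e-04],
       [ 1.46034028e-04,  2.75641042e-01, -9.61260628e-01,
        -1.43292194e-01],
       [ 0.00000000e+00,  0.00000000e+00,  0.00000000e+00,
         1.00000000e+00]])}
```

View pics/w1.png

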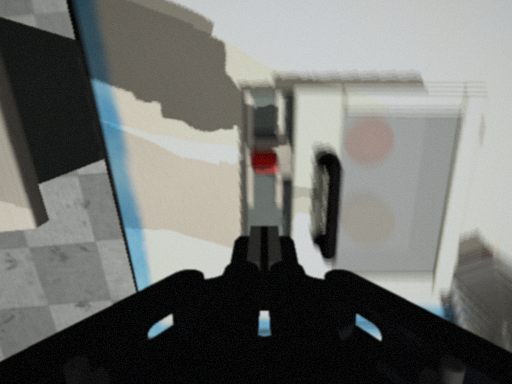

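The picture is a bit blurred from settling. The fin is at (264,162) and the handle at (330,205). I'll take a sharper one, zoomed.

```bash
python3 - <<'E'
from station import robot, cams, telemetry
import cv2,numpy as np
cams.camera('wrist');cams.camera('wrist')
s=telemetry.get_state();c=cams.camera('wrist')
d={k:c[k] for k in c};d.update(p=s['eef_pos'],R=s['eef_rot']);np.savez('w2.npz',**d)
print(s['t'],s['eef_pos'],s['qvel'])
a=c['pixels'][60:310,225:485,::-1];cv2.imwrite('pics/w2.png',cv2.resize(a,None,fx=2.4,fy=2.4,interpolation=cv2.INTER_CUBIC))
E
```

```text
1.5 [ 0.45325267 -0.09420391  0.23034336] [ 0.06086139 -0.0335333  -0.03188568  0.01458873  0.00934336 -0.0037053 ]
```

View pics/w2.png

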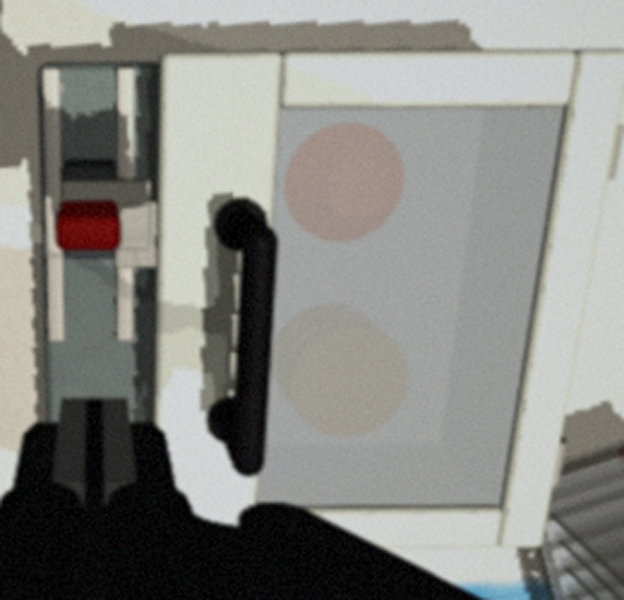

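The wrist zoom shows the fin's top face at zoom (58–118, 212–250), the handle bar from (262,228) to (250,465), and the lid's front-left corner at (162,57). I'll refine the pose.

```bash
cat > fit2.py <<'E'
from fit import *
w=dict(np.load('w2.npz'))
def pw(p):
    q=w['hand_eye'];t=w['R'].T@(p-w['p']);c=q[:3,:3].T@(t-q[:3,3])
    return np.array([w['cx']+w['fx']*c[0]/-c[2],w['cy']-w['fy']*c[1]/-c[2]])
zx=lambda u:np.array([225+(u[0]+.5)/2.4-.5,60+(u[1]+.5)/2.4-.5])
W=[((162,57),(-.068,.102,.092)),((40,65),(-.113,.1,.055)),((257,345),(-.035,0,.127)),((259,285),(-.035,.02,.127)),((254,405),(-.035,-.02,.127)),((547,543),(.100,-.102,.092))]
def fw(t):return np.concatenate([pw(R(t[2])@np.array(p)+[t[0],t[1],0])-zx(u) for u,p in W])
r=least_squares(fw,[.54,-.12,-.09],loss='soft_l1');print('wrist',r.x,np.round(r.fun.reshape(-1,2),1).tolist())
r=least_squares(lambda t:np.concatenate([f(t),fw(t)]),[.54,-.12,-.09],loss='soft_l1');t=r.x;print('all',t,np.round(fw(t).reshape(-1,2),1).tolist())
g=least_squares(lambda s:pw(R(t[2])@np.array([s[0],s[1],.131])+[t[0],t[1],0])-zx((89,231)),[-.09,.04]);print('fin box',g.x,'world',R(t[2])@[*g.x,0]+[t[0],t[1],0])
print('handle',R(t[2])@[-.035,0,0]+[t[0],t[1],0])
E
python3 fit2.py
```

```text
wrist [ 0.54327062 -0.12041832 -0.07796222] [[-2.1, -3.3], [-0.8, -1.6], [0.5, 2.6], [0.7, 4.5], [0.8, -0.2], [-0.3, 0.2]]
all [ 0.54319541 -0.11976447 -0.08309084] [[-1.7, -4.6], [-0.4, -3.0], [0.4, 1.7], [0.7, 3.6], [0.5, -1.1], [-0.9, 0.1]]
fin box [-0.09304668  0.04297775] world [ 0.45403669 -0.06921256  0.        ]
handle [ 0.50831616 -0.11685964  0.        ]
```

To row units: 0.122 m / 0.5 = 0.244, 0.008 m / 0.5 = 0.016.

```bash
python3 inch.py '[[0, [-0.02, -0.002, 0.08], 0], [0, [-0.02, -0.002, 0.18], 0], [0, [-0.02, -0.002, 0.244], 0], [0, [-0.02, -0.002, 0.244], 0], [0, [0, -0.002, 0.244], 0], [0, [0.016, -0.002, 0.244], 0], [0, [0.028, -0.002, 0.244], 0], [0, [0.04, -0.002, 0.244], 0], [0, [0.048, -0.002, 0.244], 0], [0, [0.048, -0.002, 0.244], 0]]'; python3 - <<'E'
from station import robot, cams, telemetry
import cv2,numpy as np
s=telemetry.get_state();c=cams.camera('wrist')
d={k:c[k] for k in c};d.update(p=s['eef_pos'],R=s['eef_rot']);np.savez('w3.npz',**d)
print(s['t'],s['eef_pos'],s['contact_force'])
cv2.imwrite('pics/w3.png',c['pixels'][:,:,::-1])
E
```

```text
t: 2.8
eef_pos: [0.4543, -0.0676, 0.1095]
eef_rot: [[0.091, 0.996, 0.001], [0.996, -0.091, -0.0], [-0.0, 0.001, -1.0]]
contact_force: [-0.4, -2.7, 1.6]
gripper_width: -0.0003
grasp_force: 1.0
2.8 [ 0.45428246 -0.06757869  0.10951314] [-0.42683408 -2.74287358  1.64249234]
```

View pics/w3.png

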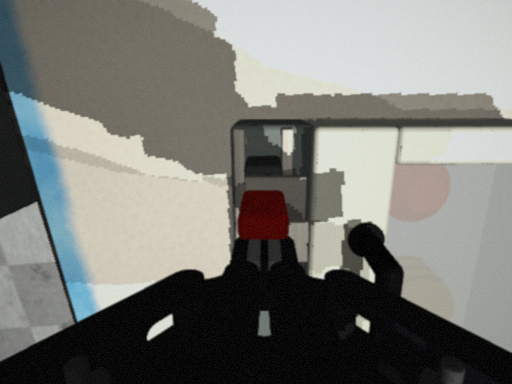

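The fingers are against the middle of the fin, which is at about (264,215). I'll keep pushing.

To row units: 0.006 m / 0.5 = 0.012, 0.003 m / 0.5 = 0.006.

```bash
python3 inch.py '[[0, [0.006, 0, 0], 0], [0, [0.012, 0, 0], 0], [0, [0.012, 0, 0], 0]]'; python3 inch.py '[[0, [0.004, 0, 0], 0], [0, [0.008, 0, 0], 0], [0, [0.008, 0, 0], 0]]'|grep -E 'eef_pos|cont'
```

```text
t: 3.22
eef_pos: [0.4543, -0.061, 0.109]
eef_rot: [[0.09, 0.996, -0.001], [0.996, -0.09, 0.001], [0.001, -0.001, -1.0]]
contact_force: [-0.1, -0.0, 0.1]
gripper_width: 0.0001
grasp_force: 0.0
eef_pos: [0.4549, -0.0574, 0.1092]
contact_force: [-0.5, 0.5, -0.6]
```

```bash
python3 - <<'E'
from station import robot, cams, telemetry
import cv2,numpy as np
s=telemetry.get_state();c=cams.camera('wrist')
d={k:c[k] for k in c};d.update(p=s['eef_pos'],R=s['eef_rot']);np.savez('w4.npz',**d)
print(s['t'],s['eef_pos'],s['contact_force'])
cv2.imwrite('pics/w4.png',c['pixels'][:,:,::-1])
E
```

```text
3.6 [ 0.45492021 -0.05741089  0.10922498] [-0.52569044  0.5268083  -0.61322416]
```

View pics/w4.png

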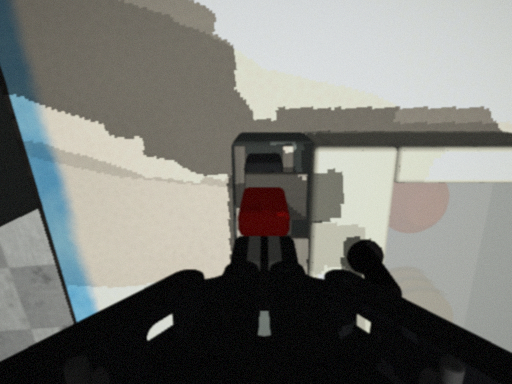

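```bash
cat > fin.py <<'E'
import sys;from fit import *
def ray(w,u,z):
    q=w['hand_eye'];d=w['R']@q[:3,:3]@np.array([(u[0]-w['cx'])/w['fx'],-(u[1]-w['cy'])/w['fy'],-1]);o=w['p']+w['R']@q[:3,3]
    return o+d*(z-o[2])/d[2]
B=np.array([.5432,-.1198,0]);Rb=R(-.086)
if __name__=='__main__':
    for n,u in(('w2',(261.8,138.8)),('w2',(261.8,163.8)),('w3',(264,240)),('w4',(264,236)),('w3',(264,213)),('w4',(264,210))):
        print(n,Rb.T@(ray(dict(np.load(n+'.npz')),u,.131)-B))
    for n,r in (('w2',86.7),('w3',122),('w4',134)):print(n,'ledge end',Rb.T@(ray(dict(np.load(n+'.npz')),(262,r),.055)-B))
E
python3 fin.py
```

```text
w2 [-0.09301706  0.05615923  0.131     ]
w2 [-0.09324499  0.03647238  0.131     ]
w3 [-0.09279505  0.05527709  0.131     ]
w4 [-0.09301158  0.06743806  0.131     ]
w3 [-0.09274026  0.06753493  0.131     ]
w4 [-0.09296042  0.0791341   0.131     ]
w2 ledge end [-0.09296113  0.09684268  0.055     ]
w3 ledge end [-0.09377428  0.09885428  0.055     ]
w4 ledge end [-0.0940981   0.10170407  0.055     ]
```

To row units: 0.002 m / 0.5 = 0.004.

```bash
for i in 1; do python3 inch.py '[[0, [0.004, 0, 0], 0], [0, [0.004, 0, 0], 0]]'|grep -E 'eef_pos|cont'; done; python3 inch.py '[[0, [0.004, 0, 0], 0], [0, [0.004, 0, 0], 0]]'|grep -E 'eef_pos|cont'; python3 inch.py '[[0, [0.004, 0, 0], 0], [0, [0.004, 0, 0], 0]]'|grep -E 'eef_pos|cont'
```

```text
eef_pos: [0.4551, -0.0558, 0.1093]
contact_force: [-0.4, -1.9, 0.2]
eef_pos: [0.4553, -0.0553, 0.1094]
contact_force: [-1.4, -11.8, 0.2]
eef_pos: [0.4553, -0.0548, 0.1094]
contact_force: [-3.8, -20.0, -0.6]
```

The firm stop at 20 N, more than the detent's 6 N, shows the slide is home. I'll back off and rise.

To row units: -0.065 m / 0.5 = -0.13, 0.03 m / 0.5 = 0.06.

```bash
python3 inch.py '[[0, [-0.016, 0, 0], 0], [0, [-0.04, 0, 0], 0], [0.03, [-0.1, 0.02, -0.1], 0], [0.06, [-0.12, 0.06, -0.12], 0], [0.06, [-0.13, 0.1, -0.12], 0], [0.06, [-0.13, 0.1, -0.12], 0], [0.06, [-0.13, 0.1, -0.12], 0]]';  python3 - <<'E'
from station import robot, cams, telemetry
import cv2,numpy as np
cams.camera('wrist')
s=telemetry.get_state();c=cams.camera('wrist')
d={k:c[k] for k in c};d.update(p=s['eef_pos'],R=s['eef_rot']);np.savez('w5.npz',**d)
print(s['t'],s['eef_pos'],s['contact_force'])
dd=s['eef_rot'].T@(np.array([.5083,-.1169,.108])-s['eef_pos']);print('delta',dd,'yaw',np.arctan2(s['eef_rot'][1,1],s['eef_rot'][0,1]))
cv2.imwrite('pics/w5.png',c['pixels'][:,:,::-1])
E
```

```text
t: 5.28
eef_pos: [0.4986, -0.1207, 0.1689]
eef_rot: [[0.091, 0.996, -0.001], [0.996, -0.091, 0.001], [0.001, -0.001, -1.0]]
contact_force: [-0.5, 0.3, -0.4]
gripper_width: 0.06
grasp_force: 0.0
5.325 [ 0.49855266 -0.12059198  0.16902583] [ 0.48539554 -0.27256691 -0.13249131]
delta [0.00453441 0.00943123 0.06101872] yaw -0.09085336195913915
```

View pics/w5.png

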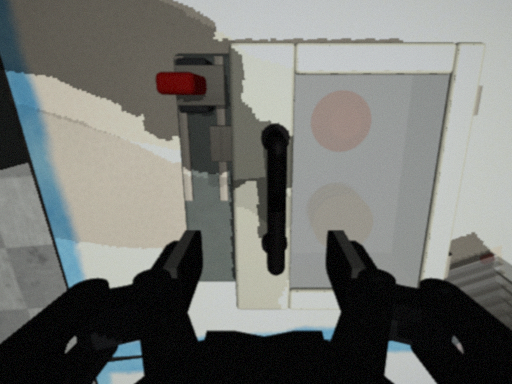

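The slide is at its left end, with the fin at (180,83). The handle bar is at column 276, rows 140–270, between the open fingers. I'll measure the bar from this view.

```bash
python3 - <<'E'
from fin import *
w=dict(np.load('w5.npz'))
for u in((277,150),(276,205),(276,262)):
    p=ray(w,u,.127);print(p,'box',Rb.T@(p-B),'tool d',w['R'].T@(p-w['p']))
print('fin',Rb.T@(ray(w,(165,83),.131)-B))
E
```

```text
[ 0.51002278 -0.08242729  0.127     ] box [-0.0362647   0.03438486  0.127     ] tool d [0.03902955 0.00800086 0.04203519]
[ 0.50665812 -0.11695461  0.127     ] box [-0.03665123 -0.00030386  0.127     ] tool d [0.00433937 0.00778269 0.04202022]
[ 0.50347037 -0.15673781  0.127     ] box [-0.03641006 -0.04021384  0.127     ] tool d [-0.03556897  0.00821755  0.04200233]
fin [-0.09837773  0.07246281  0.131     ]
```

To row units: 0.06 m / 0.5 = 0.12, 0.0085 m / 0.5 = 0.017.

```bash
python3 inch.py '[[0.06, [0.008, 0.017, 0.04], 0], [0.06, [0.008, 0.017, 0.09], 0], [0.06, [0.008, 0.017, 0.12], 0], [0.06, [0.008, 0.017, 0.12], 0], [0.03, [0.008, 0.017, 0.12], 0], [0, [0.008, 0.017, 0.12], 0], [0, [0.008, 0.017, 0.12], 0], [0, [0.008, 0.017, 0.12], 0], [0, [0.008, 0.017, 0.12], 0], [0, [0.008, 0.017, 0.12], 0]]' 70
```

```text
t: 6.62
eef_pos: [0.5066, -0.1177, 0.11]
eef_rot: [[0.091, 0.996, -0.002], [0.996, -0.091, -0.001], [-0.001, -0.002, -1.0]]
contact_force: [-10.1, 0.5, 10.2]
gripper_width: 0.0096
grasp_force: 68.5
```

Gripped. Now I'll lift gently along the hinge arc.

To row units: -0.002 m / 0.5 = -0.004, 0.001 m / 0.5 = 0.002.

```bash
python3 inch.py '[[0, [0, 0.002, -0.004], 0], [0, [0, 0.002, -0.004], 0]]'|grep -E 'pos|force|width'; python3 inch.py '[[0, [0, 0.002, -0.004], 0], [0, [0, 0.002, -0.004], 0]]'|grep -E 'pos|force|width'
```

```text
eef_pos: [0.5067, -0.1176, 0.1106]
contact_force: [-8.8, -2.0, -2.1]
gripper_width: 0.0094
grasp_force: 68.8
eef_pos: [0.5071, -0.1177, 0.1118]
contact_force: [-9.6, -2.3, -7.3]
gripper_width: 0.009
grasp_force: 68.7
```

To row units: -0.002 m / 0.5 = -0.004, 0.001 m / 0.5 = 0.002.

```bash
python3 inch.py '[[0, [0, 0.002, -0.004], 0], [0, [0, 0.002, -0.004], 0]]'|grep -E 'pos|force|width'; python3 inch.py '[[0, [0, 0.002, -0.004], 0], [0, [0, 0.002, -0.004], 0]]'|grep -E 'pos|force|width'
```

```text
eef_pos: [0.5079, -0.1177, 0.1139]
contact_force: [-10.1, -2.0, -5.2]
gripper_width: 0.0098
grasp_force: 69.0
eef_pos: [0.5088, -0.1178, 0.1162]
contact_force: [-12.8, -2.2, -1.4]
gripper_width: 0.0095
grasp_force: 69.4
```

To row units: -0.004 m / 0.5 = -0.008, -0.002 m / 0.5 = -0.004.

```bash
python3 inch.py '[[0, [0, 0, -0.004], 0], [0, [0, 0, -0.008], 0], [0, [0, 0, -0.008], 0]]'|grep -E 'pos|force|width'; python3 - <<'E'
from station import robot, cams, telemetry
import cv2,numpy as np
s=telemetry.get_state();c=cams.camera('wrist')
c2=cams.camera('scene')
b=cv2.resize(c2['pixels'][180:245,255:345],None,fx=4,fy=4,interpolation=cv2.INTER_CUBIC)
o=np.zeros((384,512+370,3),np.uint8);o[:,:512]=c['pixels'];o[:260,520:880]=b
cv2.imwrite('pics/w6.png',cv2.resize(o[:,:,::-1],(796,347)))
E
```

```text
eef_pos: [0.5107, -0.118, 0.1207]
contact_force: [-6.8, -1.3, -4.8]
gripper_width: 0.0096
grasp_force: 69.0
```

View pics/w6.png

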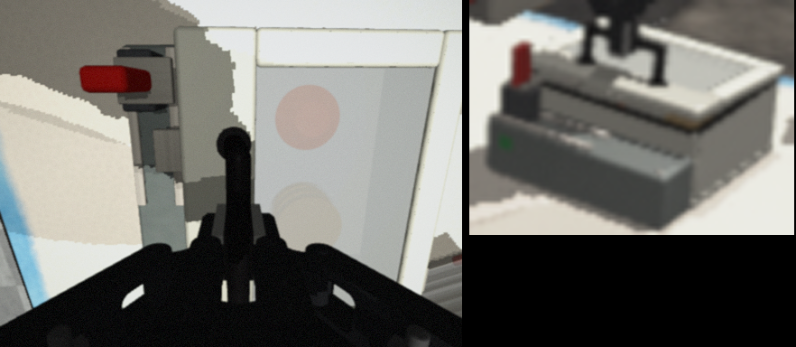

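The lid is ajar and follows the arc: z is up 10.7 mm and x 4.1 mm, so about 0.08 rad. The scene view shows the dark gap under the front edge. About 5 mm more.

To row units: -0.0045 m / 0.5 = -0.009, 0.001 m / 0.5 = 0.002.

```bash
python3 inch.py '[[0, [0, 0.002, -0.004], 0], [0, [0, 0.002, -0.008], 0], [0, [0, 0.002, -0.009], 0], [0, [0, 0.002, -0.009], 0], [0, [0, 0.002, -0.009], 0], [0, [0, 0.002, -0.009], 0], [0, [0, 0.002, -0.009], 0], [0, [0, 0.002, -0.009], 0]]'; python3 - <<'E'
from station import robot, cams, telemetry
import cv2,numpy as np
s=telemetry.get_state();print(s['eef_pos'],s['qvel'])
E
```

```text
t: 9.1
eef_pos: [0.5128, -0.1182, 0.1257]
eef_rot: [[0.091, 0.996, -0.001], [0.996, -0.091, -0.0], [-0.0, -0.001, -1.0]]
contact_force: [-4.9, -0.9, -2.1]
gripper_width: 0.0094
grasp_force: 68.4
[ 0.51284779 -0.11818877  0.12571323] [ 0.00157375  0.00076707  0.0018717   0.0002558  -0.00147433 -0.00021672]
```

```bash
python3 - <<'E'
from station import robot, cams, telemetry
import cv2
c=cams.camera('scene');cv2.imwrite('pics/end.png',cv2.resize(c['pixels'][175:245,250:350,::-1],None,fx=6,fy=6,interpolation=cv2.INTER_CUBIC))
E
```

```text
(no output)
```

View pics/end.png

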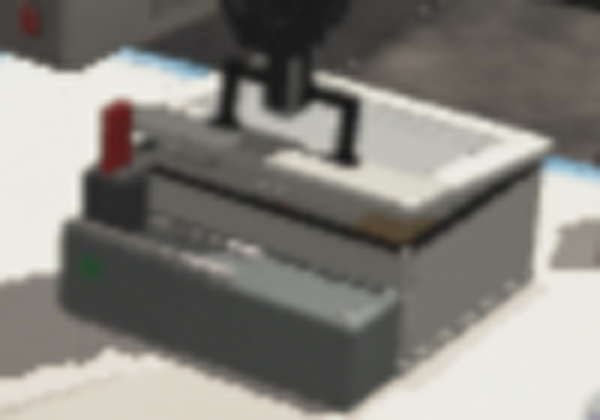

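The picture shows the slide home above the green mark and the lid's front corner at (410,208). That corner is about 5 px above its closed position, roughly 17–20 mm. Handing in.

```bash
python3 -c "
from station import robot, cams, telemetry
print(robot.close_job())"
```

```text
the job is handed in; nothing more can be done
None
```

I handed the job in with the latch slide pushed home against its stop and the lid held ajar by its handle at about 0.12 rad (front edge about 2 cm up), still gripped; the judge's verdict was not shown.

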